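# Gauge the fill of a sediment sample tube

## Robot

A 7-joint arm with a two-finger parallel gripper is mounted at the origin on the work surface. World frame = base frame: x ahead of the robot, y to its left, z up, the work surface at z = 0. Lengths are in mm, angles in rad, forces in N, time in s.
With the tool pointing down it reaches from about 400 to 925 mm from the base axis. Payload 5.6 kg.
Tool frame: the origin (TCP) lies between the finger pads; the fingertips stand 8 mm ahead of it and the grasp point (between the pads) lies 11 mm behind it; z points along the fingers, y is the line along which they close (so a half turn about z gives the same grasp; the last joint's range is limited). The gripper opens to 85 mm and grips with 20 to 120 N. Pads are 22 mm wide; open, the fingers measure 114 mm over their backs; the gripper's body (76 mm by 85 mm) begins 54 mm behind the grasp point. The pads swing forward as they close: fully open they stand 13 mm farther back than shut.
Start: joints at [1.134, 0.468, -0.012, 1.603, 0.006, 1.071, -0.056], TCP at [249.366, -600.27, 239.29] pointing down, gripper open.
Joint ranges: [-2.53, 2.53], [-0.31, 2.02], [-1.57, 1.55], [0.28, 2.44], [-1.29, 4.43], [0.15, 1.84], [-2.92, 2.92]. Speed limits (rad/s): [2.57, 2.57, 3.14, 3.14, 3.14, 3.14, 3.14].

## Interface

Orientations are given as a unit quaternion [w, x, y, z].
In Python, from workcell import bot gives the robot as it stands.
- The arm moves only by the tool jog_arm, never from a script. Its argument "moves" is one flat list of numbers, 7 for each row, row after row: the shift along the tool's x, y, z in units of 40 mm (1.0 is 40 mm), then the turn, a rotation vector about the tool's x, y, z in units of 5 degrees (1.0 is 5 degrees), then the finger opening in mm, from 0 to 85.4. A call has 1 to 20 rows; each row shifts and turns the commanded pose from where the row before left it, along the tool's axes as they then stand; what a row does not reach is not made up. A row lasts 1/12 s, in which the tool goes at most 41.7 mm and 7.16 degrees, less where a joint would pass 70% of its speed; a pose out of reach is approached as far as the arm can. A call is refused whole if a number of a shift passes 1 or a number of a turn 1, either way. A call with a gripper value outside its range is refused whole. The fingers move at their own pace and stop on an object; the grip force is fixed at half the most. Time passes only in rows, so rows that do not move let the fingers close. It gives the time, the measured TCP pose, the force, the opening and the grip force at its end, in the units of the state.
- bot.observe(): the state, without advancing time (a new reading comes with each control period).
- bot.grab_frame(name): name is "side" or "top"; returns a dict with "img" (420x560x3 uint8, red, green, blue), "fx", "fy", "cx", "cy" (pixels), "D" ([k1, k2, p1, p2, k3] as OpenCV has them; the pictures are not rectified), "world_to_cam" (4x4, takes a point from world to camera coordinates). Camera axes: x right, y down, z forward; pixel columns grow to the right and rows downward; lengths in mm; the calibration is good to about 2 mm. A picture is of the moment at which its call begins. There is no depth.
- bot.job_done(): hands the job in; it is judged then, once.
Trained networks look in a picture, given as the dict that the camera call returned (one of the last four; its "shot" number tells which), for a name from the list of things; names that differ only in an ending like _2 or _b are one class to them, and where a whole thing is asked for, a point or a joint stands for the part that bears it (a point fixed in the world has none). Each returns a list of dicts, best first, with "confidence" (0 to 1); they miss things now and then, are a little off and sometimes report something else, mostly with a low value. They report only what shows in the picture. A call takes as long as a camera call. They do not tell look-alikes from the thing itself.
- bot.trace(picture, name): "pixels" (420x560 bool, what is visible of it) and "uv" ([column, row] in pixels, amid what is visible of it).
The state is a dict: "time": time; "joints": joint angles; "qd": joint speeds; "effort": joint torques, N m; "ee_pos": TCP position; "tool_rot": TCP orientation; "wrist_force": force on the tool from outside, world axes, zero at the start; "ft_torque": the same for the moment, N m; "width": finger opening in mm; "grasp_force": force on a finger pad.
Only numpy, scipy, OpenCV 4.12 (cv2) and the standard library are available. Lean on these libraries where they do the work, as an engineer would, in place of code of your own. Each camera call takes 0.05 s, during which the arm holds its last target. There are 200 camera calls.

## Task

Lay the clear sample tube in the sloped white cradle, open blue neck uphill and its foot down against the blue stop, and let go of it. Then take the gauge rod by its orange grip, push it tip first into the tube's neck until the brass collar stops against it, and draw it fully out again, leaving the tube seated in the cradle. Finish still holding the rod in the gripper, level, with its tip about 10 cm above the white reading plate for reading; leave the two jars and the beaker standing where they are.

Things in the scene. Friction and masses are not known exactly. Their poses are not given: they have to be found in the camera images.
- tube: loose clear sample tube, blue ends, ~0.25 kg: body 44 mm diameter x 130 mm, then a blue neck 28 mm diameter x 20 mm. Origin on the axis mid-body (grip here); x axis along it to the neck (foot at x=-65 mm, neck end at +85 mm); roll about x is free. Starts level in two grey V notches, axis 36 mm above the table, neck roughly to the robot's left; 76 mm free for fingers between the notches.
- tube_mouth (a point): centre of the open end of the tube's neck: a round hole of 15 mm diameter, 28 mm long, that then opens into the hollow tube (clear for at least 105 mm from this point). Axes as tube (x points out of the hole).
- bed: sloped bed of the fixed cradle: two white V notches at x=-45, +45 mm (76 mm free between), blue foot stop, face at x=-65 mm. Origin: where the seated tube's origin comes (to 3 mm), 85 mm above the table. x points uphill, 30 deg above level, roughly to the robot's left; z square out of the bed. Notches end 5 mm, a bar 34 mm, below the tube's axis. Friction may hold the tube off the stop.
- rod: loose gauge rod, ~0.13 kg, along x to its tip: orange grip block 18 mm wide (y), 22 mm high (z), x=-30 to +20 mm; brass collar 30 mm diameter, x=28 to 36 mm; steel rod 9 mm diameter, tapered tip at x=136 mm. Origin in the grip, take it here. Starts level, y level too, axis 40 mm above the table, tip roughly to the robot's right, on a grey rest touching only at x=-25 and +90 mm.
- rod_collar (a point): centre of the collar's stop face (tip side), on the rod's axis 100 mm from the tip. Axes as rod.
- rod_tip (a point): the tip of the gauge rod, on its axis.
- plate: fixed white reading plate, 100 x 100 mm and 12 mm thick, with a yellow scale along its far edge, lying on the table beyond the cradle. Origin at the centre of its underside (on the table), z up.
- jar_a: bystander: closed amber sample jar with white lid, 60 mm diameter, 60 mm high; origin at the centre of its underside.
- jar_b: bystander: closed clear sample jar with white lid, 60 mm diameter, 60 mm high; origin at the centre of its underside.
- beaker: bystander: white beaker, 60 mm diameter, 70 mm high, standing between robot and cradle; origin at the centre of its underside.
Mind the look-alikes: they are no part of the job. Leave any green or pink look-alike of the tube alone.

How it is judged (in metres and radians):
On the way, in this order (a step that is already met when the one before it is completed fails the run):
1. the tube lies in the sloped cradle, neck uphill, foot at the stop, released (x of tube in the frame of bed between -0.008 and 0.012 m and y of tube in the frame of bed between -0.008 and 0.008 m and z of tube in the frame of bed between -0.008 and 0.008 m and x of tube_mouth in the frame of bed above 0.07 m and angle between the x axis of tube and the x axis of bed, either way round below 0.1 rad and contact force between the fingers and tube below 0.2 N and linear speed of tube below 0.02 m/s), for 0.2 s.
2. the rod is in the neck with its collar stopped against it, the tube still seated (x of tube in the frame of bed between -0.008 and 0.012 m and y of tube in the frame of bed between -0.008 and 0.008 m and z of tube in the frame of bed between -0.008 and 0.008 m and x of tube_mouth in the frame of bed above 0.07 m and angle between the x axis of tube and the x axis of bed, either way round below 0.1 rad and x of rod_collar in the frame of tube_mouth below 0.004 m and distance between rod_collar and tube_mouth below 0.007 m and x of rod in the frame of tube_mouth above 0.02 m and angle between the x axis of rod and the x axis of tube, either way round below 0.15 rad), for 0.1 s.
3. the rod is drawn fully out of the neck, the tube still seated (x of tube in the frame of bed between -0.008 and 0.012 m and y of tube in the frame of bed between -0.008 and 0.008 m and z of tube in the frame of bed between -0.008 and 0.008 m and x of tube_mouth in the frame of bed above 0.07 m and angle between the x axis of tube and the x axis of bed, either way round below 0.1 rad and x of rod_tip in the frame of tube_mouth above 0.005 m and contact force between the fingers and rod above 1 N), for 0.1 s.
At the end, for the whole second after the job is handed in: The rod is held still in the fingers, within 7 degrees of level, touching nothing else, its tip over the reading plate and 60 to 170 mm above the table; the tube lies untouched in the cradle, neck uphill, within 8 mm of its seat (up to 12 mm uphill of the stop) (x of tube in the frame of bed between -0.008 and 0.012 m and y of tube in the frame of bed between -0.008 and 0.008 m and z of tube in the frame of bed between -0.008 and 0.008 m and x of tube_mouth in the frame of bed above 0.07 m and angle between the x axis of tube and the x axis of bed, either way round below 0.1 rad and contact force between the fingers and rod above 1 N and angle between rod's own x axis and vertical between 1.45 and 1.69 rad and x of rod_tip in the frame of plate between -0.05 and 0.05 m and y of rod_tip in the frame of plate between -0.05 and 0.05 m and z of rod_tip in the frame of plate between 0.06 and 0.17 m and contact force between each of rod, the fingers and tube below 0.1 N and contact force between rod and bed below 0.1 N and contact force between rod and plate below 0.1 N and contact force between rod and jar_a below 0.1 N and contact force between rod and jar_b below 0.1 N and contact force between rod and beaker below 0.1 N and linear speed of rod below 0.03 m/s and linear speed of tube below 0.02 m/s); the arm keeps its last pose, push and grip.
It fails at once if the amber jar is knocked over or shifted by more than 30 mm (distance of jar_a from where it was at the start of the episode above 0.03 m or angle between jar_a's own z axis and vertical above 0.3 rad).
It fails at once if the clear jar is knocked over or shifted by more than 30 mm (distance of jar_b from where it was at the start of the episode above 0.03 m or angle between jar_b's own z axis and vertical above 0.3 rad).
It fails at once if the beaker is knocked over or shifted by more than 30 mm (distance of beaker from where it was at the start of the episode above 0.03 m or angle between beaker's own z axis and vertical above 0.3 rad).
It also fails if it takes over 62 s, if anything falls off the work surface, if the arm or the gripper's body presses on something with over 40 N, if the wrist force passes 120 N, or if a joint passes its speed limit or range.

## Working session

There is one attempt and no reset: what is moved stays moved. The work goes in short steps, Python scripts to look and compute and a tool call to move; the robot and the scene stay as the last step left them, time stands still between calls to the robot, and variables do not carry over. Pictures are saved under pics/ and viewed, at most 10 in all, crops included, and the job is handed in when it is done.

Besides the shell and the picture viewer there is one more tool, called after "Call:" by a JSON object that holds its "op" and its "data". jog_arm: Moves the arm, as the interface text tells. Its arguments: {"type":"object","properties":{"moves":{"type":"array","items":{"type":"number"}}},"required":["moves"]}

```bash
mkdir -p pics; ls; cat > h.py <<'E'
import numpy as np,cv2
from workcell import bot
from scipy.spatial.transform import Rotation as R
def Rq(q): return R.from_quat([q[1],q[2],q[3],q[0]])
def cam(p):
    K=np.array([[p['fx'],0,p['cx']],[0,p['fy'],p['cy']],[0,0,1.]]);T=np.array(p['world_to_cam']);return K,np.array(p['D'],float),T
def proj(p,X):
    K,D,T=cam(p);return cv2.projectPoints(np.array(X,float).reshape(-1,1,3),cv2.Rodrigues(T[:3,:3])[0],T[:3,3],K,D)[0].reshape(-1,2)
def ray(p,uv):
    K,D,T=cam(p);n=cv2.undistortPoints(np.array(uv,float).reshape(-1,1,2),K,D).reshape(-1,2)
    d=np.c_[n,np.ones(len(n))]@T[:3,:3];return -T[:3,:3].T@T[:3,3],d/np.linalg.norm(d,axis=1)[:,None]
def tri(p1,u1,p2,u2):
    c1,d1=ray(p1,u1);c2,d2=ray(p2,u2);d1=d1[0];d2=d2[0]
    s=np.linalg.lstsq(np.c_[d1,-d2],c2-c1,rcond=None)[0];a=c1+s[0]*d1;b=c2+s[1]*d2;return (a+b)/2,np.linalg.norm(a-b)
def onz(p,uv,z):
    c,d=ray(p,uv);return c+d*((z-c[2])/d[:,2])[:,None]
def save(p,n): cv2.imwrite('pics/'+n,p['img'][:,:,::-1])
E
python3 - <<'E'
from h import *
np.set_printoptions(precision=1,suppress=True)
s=bot.grab_frame('side');t=bot.grab_frame('top')
im=np.hstack([s['img'],t['img']]);
cv2.imwrite('pics/side0.png',cv2.resize(s['img'][:,:,::-1],(800,600),interpolation=cv2.INTER_CUBIC));cv2.imwrite('pics/top0.png',cv2.resize(t['img'][:,:,::-1],(800,600),interpolation=cv2.INTER_CUBIC))
for n,p in(('side',s),('top',t)):
    c,d=ray(p,[[280,210]]);print(n,c,d,p['fx'])
    for k in['tube','tube_mouth','bed','rod','rod_collar','rod_tip','plate','jar_a','jar_b','beaker']:
        print(n,k,[(np.round(r['uv'],1).tolist(),round(r['confidence'],2),int(r['pixels'].sum())) for r in bot.trace(p,k)])
print(bot.observe())
E
```

```text
pics
side [ 383.5 -564.4  779.6] [[ 0.3  0.6 -0.8]] 391.04732492543906
side tube [([335.9, 181.7], 0.91, 795), ([164.4, 180.0], 0.75, 724), ([216.6, 154.1], 0.58, 551)]
side tube_mouth [([166.2, 178.4], 0.81, 676), ([338.9, 184.5], 0.73, 747), ([217.6, 156.0], 0.59, 606), ([352.5, 285.1], 0.45, 797)]
side bed [([248.6, 242.8], 0.79, 954)]
side rod [([301.0, 339.2], 0.59, 677), ([216.7, 152.6], 0.43, 639)]
side rod_collar [([301.5, 338.0], 0.57, 627)]
side rod_tip [([298.6, 332.3], 0.57, 587), ([248.7, 243.4], 0.35, 984)]
side plate [([217.2, 151.9], 0.73, 619), ([283.8, 207.1], 0.71, 1152), ([190.3, 264.9], 0.47, 814)]
side jar_a [([351.0, 287.2], 0.81, 786), ([268.5, 154.9], 0.64, 489)]
side jar_b [([351.0, 287.2], 0.81, 786), ([268.5, 154.9], 0.64, 489)]
side beaker [([189.1, 263.0], 0.6, 775)]
top [ 452.2   -6.7 1102.4] [[ 0.2 -0.  -1. ]] 411.26417033076757
top tube [([241.6, 138.0], 0.94, 837), ([164.5, 295.3], 0.73, 880), ([151.1, 234.1], 0.64, 931)]
top tube_mouth [([155.5, 232.1], 0.76, 964), ([240.5, 131.3], 0.73, 786), ([169.5, 294.7], 0.65, 894)]
top bed [([292.8, 243.8], 0.92, 786)]
top rod [([382.4, 226.5], 0.55, 337)]
top rod_collar [([384.0, 229.1], 0.57, 333)]
top rod_tip [([380.7, 224.7], 0.66, 323)]
top plate [([241.9, 197.6], 0.73, 1381)]
top jar_a [([349.0, 172.4], 0.94, 484), ([173.1, 179.9], 0.75, 507), ([288.0, 296.8], 0.41, 472)]
top jar_b [([349.0, 172.4], 0.94, 484), ([173.1, 179.9], 0.75, 507), ([288.0, 296.8], 0.41, 472)]
top beaker [([289.8, 299.2], 0.91, 448)]
{'time': 1.1, 'joints': array([ 1.1,  0.5, -0. ,  1.6,  0. ,  1.1, -0.1]), 'qd': array([ 0., -0.,  0., -0.,  0.,  0.,  0.]), 'effort': array([  0. , -53.2,   0. , -25.2,   0. ,   0. ,  -0. ]), 'ee_pos': array([ 249.3, -600.3,  239.3]), 'tool_rot': array([ 0. ,  1. ,  0.2, -0. ]), 'wrist_force': array([-0.5, -0.2, -0.5]), 'ft_torque': array([0., 0., 0.]), 'grasp_force': 0.0, 'width': 85.37086036226844}
```

View pics/side0.png

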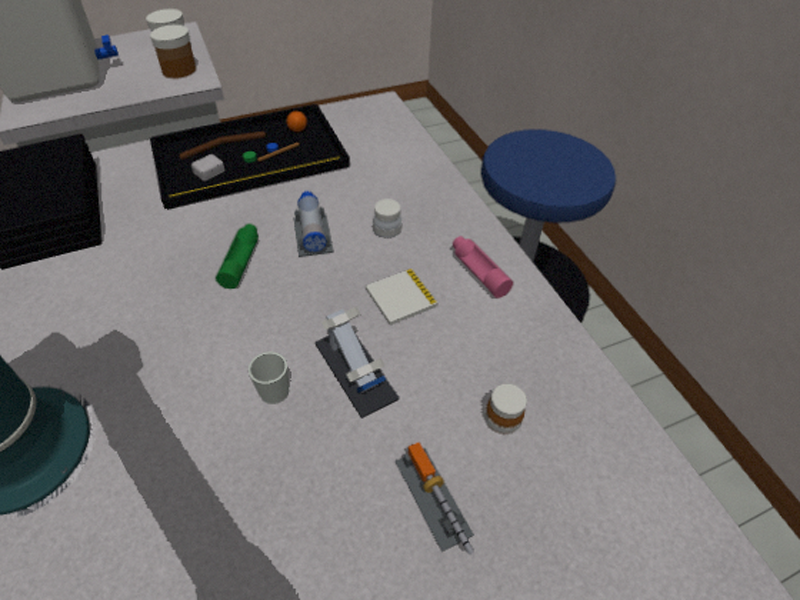

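View pics/top0.png

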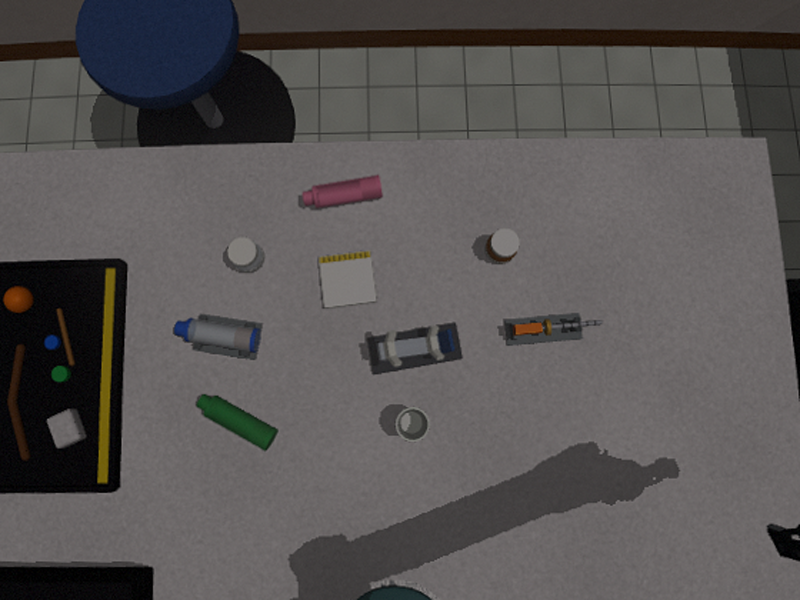

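```bash
python3 - <<'E'
from h import *
import pickle
s=bot.grab_frame('side');t=bot.grab_frame('top')
m={}
for n,p in(('s',s),('t',t)):
    for k in['tube','bed','rod','plate']: m[n,k]=[(r['uv'],r['confidence'],r['pixels']) for r in bot.trace(p,k)]
pickle.dump((s,t,m),open('f0.pkl','wb'))
def tile(p,c):
    u,v=c;x=p['img'][v-43:v+43,u-38:u+38,::-1];return cv2.convertScaleAbs(cv2.resize(x,(266,300),interpolation=cv2.INTER_CUBIC),alpha=1.3)
cv2.imwrite('pics/crop0.png',np.vstack([np.hstack([tile(t,c) for c in[(151,234),(292,243),(386,229)]]),np.hstack([tile(s,c) for c in[(218,154),(250,250),(308,348)]])]))
E
```

```text
(no output)
```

View pics/crop0.png

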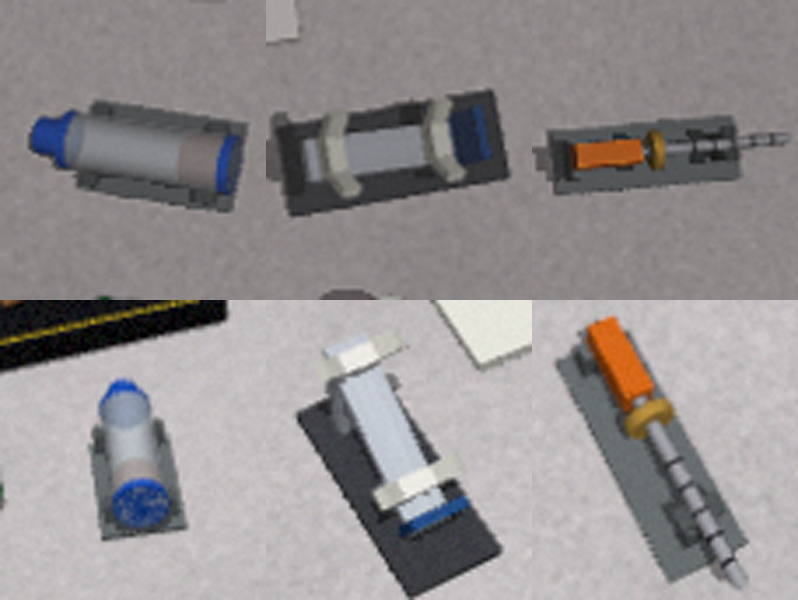

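```bash
cat > fit.py <<'E'
from h import *
from scipy.optimize import minimize
def cyl(x0,x1,r,n=24):
    a=np.linspace(0,2*np.pi,n,endpoint=False);return np.array([[x,r*np.cos(b),r*np.sin(b)] for x in(x0,x1) for b in a])
def box(x,y,z): return np.array([[i,j,k] for i in x for j in y for k in z],float)
TUBE=[cyl(-65,65,22),cyl(65,85,14)]
ROD=[box((-30,20),(-9,9),(-11,11)),cyl(20,28,4.5),cyl(28,36,15),cyl(36,130,4.5)]
def pose(q): # x y z yaw pitch(up)
    return R.from_euler('zy',[q[3],-q[4]]).as_matrix(),np.array(q[:3])
S=8
def sil(p,parts,q,roi):
    M,t=pose(q);u0,v0,u1,v1=roi;im=np.zeros(((v1-v0)*S,(u1-u0)*S),np.uint8)
    for P in parts:
        h=cv2.convexHull(((proj(p,P@M.T+t)-[u0,v0]+.5)*S).astype(np.float32));cv2.fillConvexPoly(im,h.astype(np.int32),255)
    return cv2.resize(im,(u1-u0,v1-v0),interpolation=cv2.INTER_AREA)/255.
def fit(views,parts,q0,free):
    rois=[]
    for p,m in views:
        v,u=np.where(m);rois.append((u.min()-12,v.min()-12,u.max()+12,v.max()+12))
    def f(d):
        q=np.array(q0,float);q[free]+=d*np.array([1,1,1,.02,.02])[free];e=0
        for (p,m),r in zip(views,rois): e+=np.abs(sil(p,parts,q,r)-m[r[1]:r[3],r[0]:r[2]]).sum()/m.sum()
        return e
    b=None
    for k in range(3):
        x0=np.zeros(len(free)) if b is None else b.x
        b=minimize(f,x0,method='Nelder-Mead',options=dict(initial_simplex=np.vstack([x0,x0+np.eye(len(free))*(6 if k==0 else 2)]),xatol=.02,fatol=1e-5,maxiter=600))
    q=np.array(q0,float);q[free]+=b.x*np.array([1,1,1,.02,.02])[free];return q,b.fun
E
python3 - <<'E'
from fit import *
import pickle
np.set_printoptions(precision=3,suppress=True)
s,t,m=pickle.load(open('f0.pkl','rb'))
def near(k,c): return min(m[k],key=lambda r:np.hypot(*(np.array(r[0])-c)))
for k in m: print(k,[(np.round(r[0]).tolist(),round(r[1],2)) for r in m[k]])
tm=[(s,near(('s','tube'),(217,154))[2]),(t,near(('t','tube'),(151,234))[2])]
rm=[(s,near(('s','rod'),(301,339))[2]),(t,near(('t','rod'),(384,229))[2])]
F=[0,1,2,3]
print('guess',onz(t,[[151,234],[376,229],[292,243],[242,198]],40))
g=onz(t,[[151,234]],36)[0];qt,e=fit(tm,TUBE,[*g,np.pi/2,0],F);print('tube',qt,e)
for i in(0,1): print(' single',fit(tm[i:i+1],TUBE,qt,[0,1,3]))
g=onz(t,[[375,229]],40)[0];qr,e=fit(rm,ROD,[*g,-np.pi/2,0],F);print('rod',qr,e)
for i in(0,1): print(' single',fit(rm[i:i+1],ROD,qr,[0,1,3]))
pickle.dump((qt,qr),open('q.pkl','wb'))
def tile(p,c,w,h,k,ov):
    u,v=c;x=np.ascontiguousarray(cv2.resize(p['img'][v-h:v+h,u-w:u+w,::-1],None,fx=k,fy=k,interpolation=cv2.INTER_CUBIC));x=cv2.convertScaleAbs(x,alpha=1.3)
    for parts,q in ov:
        M,tt=pose(q)
        for P in parts: cv2.polylines(x,[cv2.convexHull(((proj(p,P@M.T+tt)-[u-w,v-h]+.5)*k).astype(np.float32)).astype(np.int32)],True,(0,255,0),1)
    return x
ov=[(TUBE,qt),(ROD,qr)]
a=np.vstack([tile(t,(151,234),40,25,5,ov),tile(t,(386,229),40,25,5,ov)]);b=np.hstack([tile(s,(217,153),20,25,5,ov)])
b=np.hstack([tile(s,(217,153),32,50,5,[]) [:,:0],tile(s,(217,153),20,50,5,ov),tile(s,(308,345),20,50,5,ov)])
cv2.imwrite('pics/ov.png',np.hstack([a,b]))
A=tile(t,(292,244),33,30,6,[]);B=tile(s,(250,250),33,45,6,[])
A=cv2.copyMakeBorder(A,0,540-A.shape[0],0,0,cv2.BORDER_CONSTANT);cv2.imwrite('pics/bed.png',np.hstack([A,B]))
E
```

```text
('s', 'tube') [([337.0, 184.0], 0.81), ([218.0, 155.0], 0.6), ([164.0, 180.0], 0.6)]
('s', 'bed') [([304.0, 337.0], 0.65), ([247.0, 245.0], 0.56)]
('s', 'rod') [([302.0, 342.0], 0.71)]
('s', 'plate') [([279.0, 206.0], 0.76)]
('t', 'tube') [([240.0, 136.0], 0.98), ([151.0, 232.0], 0.96), ([165.0, 295.0], 0.56)]
('t', 'bed') [([291.0, 242.0], 0.85)]
('t', 'rod') [([379.0, 228.0], 0.9)]
('t', 'plate') [([242.0, 196.0], 0.7)]
guess [[ 562.928  307.453   40.   ]
 [ 561.02  -278.663   40.   ]
 [ 530.436  -57.494   40.   ]
 [ 651.88    69.963   40.   ]]
tube [565.143 298.876  33.317   1.391   0.   ] 0.14916294276908088
 single (array([565.544, 299.785,  33.317,   1.401,   0.   ]), np.float64(0.07383434979342908))
 single (array([564.777, 298.806,  33.317,   1.382,   0.   ]), np.float64(0.07130578258700741))
rod [ 560.768 -265.328   37.435   -1.511    0.   ] 0.37615716221605655
 single (array([ 561.442, -265.828,   37.435,   -1.52 ,    0.   ]), np.float64(0.15523255813953488))
 single (array([ 560.495, -264.8  ,   37.435,   -1.507,    0.   ]), np.float64(0.21210891880263075))
```

View pics/ov.png

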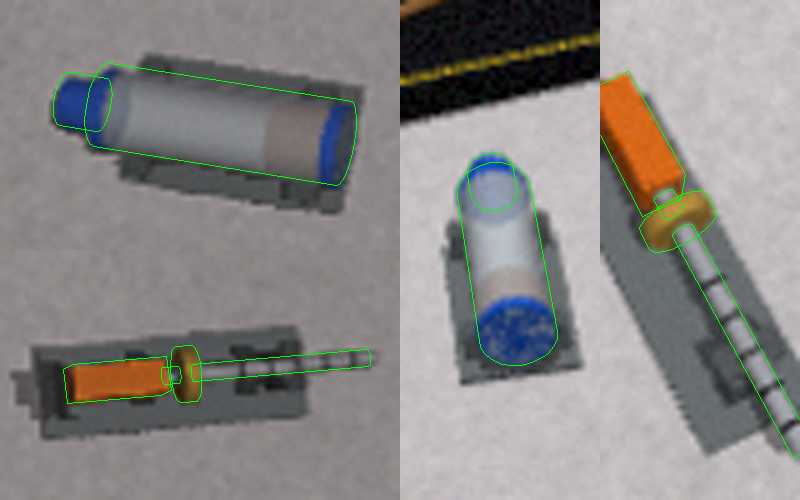

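View pics/bed.png

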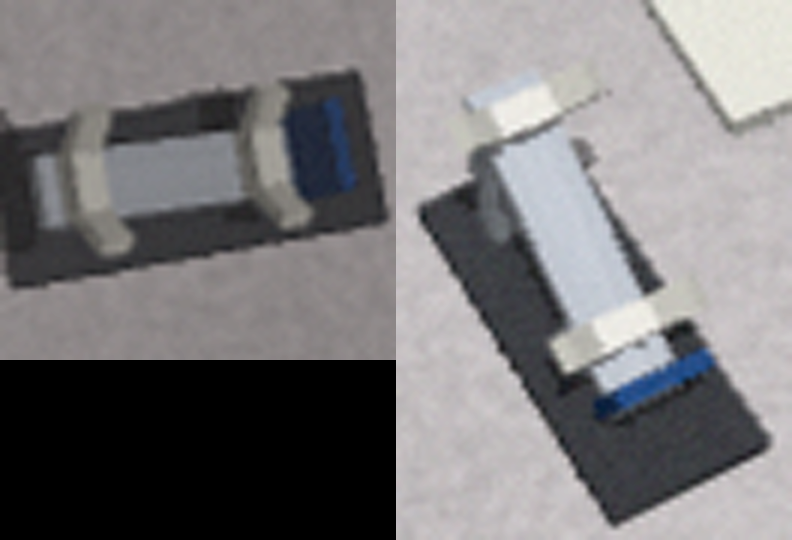

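```bash
python3 - <<'E'
from fit import *
import pickle
np.set_printoptions(precision=3,suppress=True)
s,t,m=pickle.load(open('f0.pkl','rb'));qt,qr=pickle.load(open('q.pkl','rb'))
T=lambda x,y:[259+x/6-.4,214+y/6-.4]
Sd=lambda x,y:[217+(x-396)/6-.4,205+y/6-.4]
P={}
for n,a,b in[('upN',(118,245),(463,118)),('upF',(90,112),(590,82)),('loN',(297,222),(565,357)),('loF',(267,88),(690,297))]:
    P[n],e=tri(t,[T(*a)],s,[Sd(*b)]);print(n,P[n],e)
u=(P['upN']+P['upF'])/2;l=(P['loN']+P['loF'])/2;d=u-l;print('mid',(u+l)/2,'len',np.linalg.norm(d),'pitch',np.degrees(np.arcsin(d[2]/np.linalg.norm(d))),'yaw',np.arctan2(d[1],d[0]))
c=onz(t,[T(12,285),T(388,217),T(355,70)],6);print('base',c,np.arctan2(*(c[0]-c[1])[[1,0]]),np.arctan2(*(c[2]-c[1])[[1,0]]))
c=onz(s,[Sd(610,523),Sd(768,440),Sd(418,208)],6);print('base',c)
# colour fits
def msk(p,roi,f):
    h=cv2.cvtColor(p['img'],cv2.COLOR_RGB2HSV).astype(int);o=np.zeros(h.shape[:2],bool);u0,v0,u1,v1=roi;o[v0:v1,u0:u1]=f(h)[v0:v1,u0:u1];return o
org=lambda h:(h[...,0]<14)&(h[...,1]>150)&(h[...,2]>90)
mo=[(s,msk(s,(280,300,330,400),org)),(t,msk(t,(340,210,420,250),org))]
print([x[1].sum() for x in mo])
q,e=fit(mo,ROD[:1],qr,[0,1,2,3]);print('grip',q,e)
brs=lambda h:(h[...,0]>=14)&(h[...,0]<26)&(h[...,1]>120)
mb=[msk(s,(280,300,330,400),brs),msk(t,(340,210,420,250),brs)];cs=[np.argwhere(x).mean(0)[::-1] for x in mb]
print([x.sum() for x in mb],cs,tri(s,[cs[0]],t,[cs[1]]))
# tip: picked from ov: top (378,356)
tp=[386-40+378/5-.4,229-25+(356-250)/5-.4];print('tip',onz(t,[tp],40))
# blue foot/neck
blu=lambda h:(h[...,0]>100)&(h[...,0]<130)&(h[...,1]>110)
b=msk(t,(115,215,190,260),blu);n,lab,st,ce=cv2.connectedComponentsWithStats(b.astype(np.uint8));print(st,ce)
i=t['img'];b=[r for r in m['t','plate']][0][2];v,u=np.where(b);hull=cv2.minAreaRect(np.c_[u,v].astype(np.float32));print('plate',onz(t,[hull[0]],12),onz(s,[m['s','plate'][0][0]],12),onz(t,cv2.boxPoints(hull),12))
for k,z,c in[('jar_a',60,(349,172)),('jar_b',60,(173,180)),('beaker',70,(290,298))]: print(k,onz(t,[c],z/2))
E
```

```text
upN [499.878 -20.45  107.722] 2.280039850178025
upF [553.951 -10.418  94.236] 0.21307709164376568
loN [510.163 -97.635  51.867] 2.2571309021830297
loF [566.088 -86.81   47.39 ] 2.217803654452361
mid [532.52  -53.828  75.304] len 93.05399905882416 pitch 33.4932568802133 yaw 1.7157724656973365
base [[ 487.143   25.612    6.   ]
 [ 512.628 -142.024    6.   ]
 [ 578.778 -129.966    6.   ]] 1.7216666953102007 0.18030439713339444
base [[ 510.627 -143.986    6.   ]
 [ 578.945 -132.477    6.   ]
 [ 487.062   22.794    6.   ]]
[np.int64(220), np.int64(118)]
grip [ 560.945 -264.312   37.565   -1.499    0.   ] 0.742085259373395
[np.int64(90), np.int64(55)] [array([302.411, 337.7  ]), array([380.382, 229.145])] (array([ 562.314, -292.566,   32.476]), np.float64(2.4943810007446476))
tip [[ 568.861 -400.055   40.   ]]
[[     0      0    560    420 235040]
 [   122    223     12     16    106]
 [   175    230      6     17     54]] [[279.592 209.484]
 [127.208 229.792]
 [176.759 237.556]]
plate [[664.981  71.475  12.   ]] [[662.377  65.845  12.   ]] [[710.888 127.691  12.   ]
 [720.498  25.297  12.   ]
 [619.624  15.954  12.   ]
 [610.374 116.97   12.   ]]
jar_a [[ 717.979 -217.553   30.   ]]
jar_b [[707.22  254.194  30.   ]]
beaker [[390.364 -48.226  35.   ]]
```

```bash
cat > plan.py <<'E'
from h import *
np.set_printoptions(precision=3,suppress=True)
def Rt(xdir):  # tool with x along xdir (may slope), y level
    x=np.array(xdir,float);x/=np.linalg.norm(x);y=np.cross([0,0,-1],x);y/=np.linalg.norm(y);return R.from_matrix(np.c_[x,y,np.cross(x,y)])
def dirx(yaw,pitch=0): return np.array([np.cos(pitch)*np.cos(yaw),np.cos(pitch)*np.sin(yaw),np.sin(pitch)])
def plan(p0,R0,wps,mm=38,deg=4.7):
    """wps: (pos,R,width[,mm per row]); prints flat rows, returns end pose after rounding"""
    p=np.array(p0,float);r=R0
    for w in wps:
        step=w[3] if len(w)>3 else mm
        t=np.array(w[0],float);rv=(r.inv()*w[1]).as_rotvec();n=max(1,int(np.ceil(max(np.linalg.norm(t-p)/step,np.degrees(np.linalg.norm(rv))/deg))))
        ps,rs=p,r;L=[]
        for k in range(1,n+1):
            tp=ps+(t-ps)*k/n;tr=rs*R.from_rotvec(rv*k/n)
            sh=np.round(r.inv().apply(tp-p)/40,2);tu=np.round(np.degrees((r.inv()*tr).as_rotvec())/5,2)
            L.append([*sh,*tu,w[2]]);p=p+r.apply(sh*40);r=r*R.from_rotvec(np.radians(tu*5))
        print('#',n,'rows to',np.round(t));print(',\n'.join(','.join('%g'%(v+0) for v in q) for q in L))
    return p,r
def now():
    o=bot.observe();return np.array(o['ee_pos']),Rq(o['tool_rot']),o
E
python3 - <<'E'
from plan import *
from fit import *
import pickle
s,t,m=pickle.load(open('f0.pkl','rb'));qt,qr=pickle.load(open('q.pkl','rb'))
T=lambda x,y:[259+x/6-.4,214+y/6-.4]
Sd=lambda x,y:[217+(x-396)/6-.4,205+y/6-.4]
A=[T(*a) for a in[(118,245),(90,112),(297,222),(267,88)]];B=[Sd(*b) for b in[(463,118),(590,82),(565,357),(690,297)]]
from scipy.optimize import least_squares
def mod(q,w,zo):
    M,o=pose([q[0],q[1],85,q[2],np.pi/6]);return np.array([[45,w,zo],[45,-w,zo],[-45,w,zo],[-45,-w,zo]])@M.T+o
for use in((1,1),(1,0),(0,1)):
    f=lambda v:np.r_[(proj(t,mod(v,v[3],-7))-A).ravel()*use[0],(proj(s,mod(v,v[3],-7))-B).ravel()*use[1]]
    r=least_squares(f,[533,-57,1.718,27]);print('bed',r.x,r.cost)
near=lambda k,c: min(m[k],key=lambda r:np.hypot(*(np.array(r[0])-c)))[2]
for k,P,q,c in(('tube',TUBE,qt,[(217,154),(151,232)]),('rod',ROD,qr,[(302,342),(379,228)])):
    q=q.copy();q[2]=36 if k=='tube' else 40
    print(k,fit([(s,near(('s',k),c[0])),(t,near(('t',k),c[1]))],P,q,[0,1,3]))
p,r,o=now();print(p,r.as_matrix())
G=Rt(dirx(1.391));print(G.as_matrix())
p,r=plan(p,r,[((540,-150,240),Rt(dirx(1.571)),85),((565,299.5,140),G,85),((565,299.5,25),G,85,20)]);print(p)
E
```

```text
bed [528.008 -54.205   1.577  27.383] 95.62548165839209
bed [527.86  -52.659   1.718  31.372] 20.19839961589514
bed [528.054 -56.023   1.494  25.759] 47.02065560122638
tube (array([564.708, 297.786,  36.   ,   1.389,   0.   ]), np.float64(0.1530383757479718))
rod (array([ 560.326, -264.941,   40.   ,   -1.512,    0.   ]), np.float64(0.39045650738242366))
[ 249.361 -600.271  239.293] [[ 0.923  0.384 -0.   ]
 [ 0.384 -0.923 -0.   ]
 [-0.     0.    -1.   ]]
[[ 0.179  0.984  0.   ]
 [ 0.984 -0.179  0.   ]
 [ 0.     0.    -1.   ]]
# 15 rows to [ 540. -150.  240.]
0.74,-0.51,0,0,0,-0.9,85,
0.77,-0.45,0,0,0,-0.9,85,
0.8,-0.38,0,0,0,-0.9,85,
0.84,-0.32,0,0,0,-0.9,85,
0.85,-0.26,-0.01,0,0,-0.9,85,
0.88,-0.19,0,0,0,-0.9,85,
0.88,-0.11,0,0,0,-0.9,85,
0.89,-0.05,0,0,0,-0.89,85,
0.9,0.02,0,0,0,-0.9,85,
0.88,0.09,0,0,0,-0.9,85,
0.88,0.16,0,0,0,-0.9,85,
0.87,0.23,0,0,0,-0.9,85,
0.84,0.3,-0.01,0,0,-0.9,85,
0.82,0.36,0,0,0,-0.9,85,
0.78,0.42,0,0,0,-0.9,85
# 13 rows to [565. 300. 140.]
0.86,0.05,0.19,0,0,0.16,85,
0.87,0.03,0.19,0,0,0.16,85,
0.87,0.03,0.2,0,0,0.16,85,
0.86,0.01,0.19,0,0,0.15,85,
0.87,0,0.19,0,0,0.16,85,
0.86,-0.01,0.19,0,0,0.16,85,
0.87,-0.02,0.2,0,0,0.16,85,
0.86,-0.04,0.19,0,0,0.16,85,
0.87,-0.05,0.19,0,0,0.16,85,
0.86,-0.06,0.19,0,0,0.16,85,
0.87,-0.07,0.2,0,0,0.16,85,
0.86,-0.08,0.19,0,0,0.15,85,
0.86,-0.1,0.19,0,0,0.16,85
# 6 rows to [565. 300.  25.]
0,0,0.48,0,0,0,85,
0,0,0.48,0,0,0,85,
0,0,0.48,0,0,0,85,
0,0,0.48,0,0,0,85,
0,0,0.48,0,0,0,85,
0,0,0.48,0,0,0,85
[564.845 299.568  24.832]
```

Call:
{"op": "jog_arm", "data": {"moves": [0.74, -0.51, 0, 0, 0, -0.9, 85, 0.77, -0.45, 0, 0, 0, -0.9, 85, 0.8, -0.38, 0, 0, 0, -0.9, 85, 0.84, -0.32, 0, 0, 0, -0.9, 85, 0.85, -0.26, -0.01, 0, 0, -0.9, 85, 0.88, -0.19, 0, 0, 0, -0.9, 85, 0.88, -0.11, 0, 0, 0, -0.9, 85, 0.89, -0.05, 0, 0, 0, -0.89, 85, 0.9, 0.02, 0, 0, 0, -0.9, 85, 0.88, 0.09, 0, 0, 0, -0.9, 85, 0.88, 0.16, 0, 0, 0, -0.9, 85, 0.87, 0.23, 0, 0, 0, -0.9, 85, 0.84, 0.3, -0.01, 0, 0, -0.9, 85, 0.82, 0.36, 0, 0, 0, -0.9, 85, 0.78, 0.42, 0, 0, 0, -0.9, 85]}}

```text
time: 2.85
ee_pos: [540.7, -148.6, 240.4]
tool_rot: [0.0, 0.706, 0.708, 0.0]
wrist_force: [1.0, -0.1, -1.4]
width: 84.7
grasp_force: 0.0
```

Call:
{"op": "jog_arm", "data": {"moves": [0.86, 0.05, 0.19, 0, 0, 0.16, 85, 0.87, 0.03, 0.19, 0, 0, 0.16, 85, 0.87, 0.03, 0.2, 0, 0, 0.16, 85, 0.86, 0.01, 0.19, 0, 0, 0.15, 85, 0.87, 0, 0.19, 0, 0, 0.16, 85, 0.86, -0.01, 0.19, 0, 0, 0.16, 85, 0.87, -0.02, 0.2, 0, 0, 0.16, 85, 0.86, -0.04, 0.19, 0, 0, 0.16, 85, 0.87, -0.05, 0.19, 0, 0, 0.16, 85, 0.86, -0.06, 0.19, 0, 0, 0.16, 85, 0.87, -0.07, 0.2, 0, 0, 0.16, 85, 0.86, -0.08, 0.19, 0, 0, 0.15, 85, 0.86, -0.1, 0.19, 0, 0, 0.16, 85, 0, 0, 0, 0, 0, 0, 85]}}

```text
time: 4.02
ee_pos: [562.0, 308.4, 139.0]
tool_rot: [-0.003, 0.765, 0.644, 0.001]
wrist_force: [-0.3, 0.9, 0.1]
width: 84.9
grasp_force: 0.0
```

```bash
sed -i "s/'zy'/'ZY'/" fit.py; python3 - <<'E'
from plan import *
from fit import *
import pickle
s,t,m=pickle.load(open('f0.pkl','rb'))
T=lambda x,y:[259+x/6-.4,214+y/6-.4]
Sd=lambda x,y:[217+(x-396)/6-.4,205+y/6-.4]
A=[T(*a) for a in[(118,245),(90,112),(297,222),(267,88)]];B=[Sd(*b) for b in[(463,118),(590,82),(565,357),(690,297)]]
from scipy.optimize import least_squares
def mod(q,w,zo,z=85):
    M,o=pose([q[0],q[1],z,q[2],np.pi/6]);return np.array([[45,w,zo],[45,-w,zo],[-45,w,zo],[-45,-w,zo]])@M.T+o
for use in((1,1),(1,0),(0,1)):
    f=lambda v:np.r_[(proj(t,mod(v,v[3],-7,v[4]))-A).ravel()*use[0],(proj(s,mod(v,v[3],-7,v[4]))-B).ravel()*use[1],(v[4]-85)*(1e3 if sum(use)==1 else .0)]
    r=least_squares(f,[533,-57,1.718,27,85]);print('bed',r.x,r.cost);print(r.fun)
p,r,o=now();print(o['time'],p,r.as_matrix(),o['joints'])
E
```

```text
bed [532.814 -57.355   1.707  27.082  81.835] 5.058419706092027
[-0.612 -0.413  0.482 -0.114 -0.478 -0.698  0.906  0.789 -0.226  2.245
  0.135 -0.773 -0.485 -0.85   0.113 -0.7   -0.   ]
bed [532.428 -57.017   1.73   28.352  85.   ] 0.4762304727255549
[-0.303  0.568  0.067 -0.143 -0.217 -0.494  0.469  0.044 -0.     0.
 -0.    -0.    -0.    -0.     0.    -0.    -0.   ]
bed [532.235 -59.867   1.683  25.76   85.   ] 2.3860543005578103
[ 0.    -0.     0.     0.     0.    -0.     0.     0.     0.589  1.663
  0.214 -0.581 -0.354 -0.977 -0.445  0.002  0.   ]
4.0167 [562.001 308.399 138.996] [[ 0.17   0.985 -0.002]
 [ 0.985 -0.17   0.005]
 [ 0.005 -0.003 -1.   ]] [-0.225  0.616 -0.455  1.68   0.318  0.919 -0.973]
```

Call:
{"op": "jog_arm", "data": {"moves": [0, 0, 0, 0, 0, 0, 85, 0, 0, 0, 0, 0, 0, 85]}}

```text
time: 4.18
ee_pos: [565.0, 298.9, 139.8]
tool_rot: [0.0, 0.768, 0.641, -0.0]
wrist_force: [0.1, -1.1, 1.0]
width: 85.1
grasp_force: 0.0
```

```bash
python3 - <<'E'
from plan import *
p,r,o=now();print(p,o['qd'])
G=Rt(dirx(1.391));p,r=plan(p,r,[((565,299,60),G,85,30),((565,299,25),G,85,18)])
E
```

```text
[564.967 298.888 139.754] [ 0.03  -0.015  0.013  0.006 -0.001 -0.     0.   ]
# 3 rows to [565. 299.  60.]
0,0,0.66,0,0,0,85,
0,0,0.67,0,0.01,0,85,
0,0,0.66,0,0,0,85
# 2 rows to [565. 299.  25.]
0,0,0.44,0,0,0,85,
0,0,0.44,0,0,0,85
```

Overshoot settles. Descend and close.

Call:
{"op": "jog_arm", "data": {"moves": [0, 0, 0.66, 0, 0, 0, 85, 0, 0, 0.67, 0, 0, 0, 85, 0, 0, 0.66, 0, 0, 0, 85, 0, 0, 0.3, 0, 0, 0, 85, 0, 0, 0.3, 0, 0, 0, 85, 0, 0, 0.28, 0, 0, 0, 85, 0, 0, 0, 0, 0, 0, 85, 0, 0, 0, 0, 0, 0, 85, 0, 0, 0, 0, 0, 0, 60, 0, 0, 0, 0, 0, 0, 50, 0, 0, 0, 0, 0, 0, 42, 0, 0, 0, 0, 0, 0, 35, 0, 0, 0, 0, 0, 0, 35, 0, 0, 0, 0, 0, 0, 35, 0, 0, 0, 0, 0, 0, 35, 0, 0, 0, 0, 0, 0, 35]}}

```text
time: 5.52
ee_pos: [564.0, 300.2, 26.7]
tool_rot: [-0.0, 0.768, 0.641, -0.0]
wrist_force: [-5.3, -1.2, 8.0]
width: 42.8
grasp_force: 59.8
```

```bash
cat > bed.py <<'E'
from plan import *
O=np.array([532.4,-58,85.]);YAW=1.717
X=dirx(YAW,np.pi/6);RB=Rt(X);Z=-RB.as_matrix()[:,2]
def tcp(a,b,off): return O+a*X+b*Z-RB.apply(off)
E
python3 - <<'E'
from bed import *
print(X,Z)
p,r,o=now();off=(-1,0,-9.5)
p,r=plan(p,r,[((564,300,66),r,35,15),((564,300,200),Rt(dirx(1.391)),35,36),(tcp(8,70,off),RB,35,36)]);print(p,tcp(8,70,off))
E
```

```text
[-0.126  0.857  0.5  ] [ 0.073 -0.495  0.866]
# 3 rows to [564. 300.  66.]
0,0,-0.33,0,0,0,35,
0,0,-0.33,0,0,0,35,
0,0,-0.32,0,0,0,35
# 4 rows to [564. 300. 200.]
0,0,-0.84,0,0,0,35,
0,0,-0.84,0,0,0,35,
0,0,-0.84,-0.01,0,0,35,
-0.01,0,-0.83,0,0,0.01,35
# 11 rows to [536. -80. 142.]
-0.86,0.09,0.13,0.09,0.54,-0.33,35,
-0.87,0.07,0.09,0.09,0.54,-0.33,35,
-0.87,0.04,0.05,0.09,0.54,-0.34,35,
-0.88,0.02,0.01,0.09,0.54,-0.33,35,
-0.88,-0.01,-0.03,0.08,0.54,-0.33,35,
-0.87,-0.03,-0.08,0.09,0.54,-0.33,35,
-0.86,-0.06,-0.11,0.09,0.55,-0.34,35,
-0.86,-0.09,-0.16,0.09,0.54,-0.33,35,
-0.85,-0.11,-0.2,0.09,0.54,-0.33,35,
-0.83,-0.14,-0.23,0.09,0.54,-0.33,35,
-0.82,-0.17,-0.27,0.09,0.54,-0.33,35
[535.482 -80.314 141.753] [535.671 -80.216 141.895]
```

Call:
{"op": "jog_arm", "data": {"moves": [0, 0, -0.33, 0, 0, 0, 35, 0, 0, -0.33, 0, 0, 0, 35, 0, 0, -0.32, 0, 0, 0, 35, 0, 0, -0.84, 0, 0, 0, 35, 0, 0, -0.84, 0, 0, 0, 35, 0, 0, -0.84, 0, 0, 0, 35, 0, 0, -0.84, 0, 0, 0, 35]}}

```text
time: 6.1
ee_pos: [564.8, 299.5, 201.8]
tool_rot: [0.0, 0.768, 0.641, 0.001]
wrist_force: [0.2, 1.3, -3.0]
width: 42.7
grasp_force: 61.8
```

Call:
{"op": "jog_arm", "data": {"moves": [-0.86, 0.09, 0.13, 0.09, 0.54, -0.33, 35, -0.87, 0.07, 0.09, 0.09, 0.54, -0.33, 35, -0.87, 0.04, 0.05, 0.09, 0.54, -0.34, 35, -0.88, 0.02, 0.01, 0.09, 0.54, -0.33, 35, -0.88, -0.01, -0.03, 0.08, 0.54, -0.33, 35, -0.87, -0.03, -0.08, 0.09, 0.54, -0.33, 35, -0.86, -0.06, -0.11, 0.09, 0.55, -0.34, 35, -0.86, -0.09, -0.16, 0.09, 0.54, -0.33, 35, -0.85, -0.11, -0.2, 0.09, 0.54, -0.33, 35, -0.83, -0.14, -0.23, 0.09, 0.54, -0.33, 35, -0.82, -0.17, -0.27, 0.09, 0.54, -0.33, 35, 0, 0, 0, 0, 0, 0, 35, 0, 0, 0, 0, 0, 0, 35, 0, 0, 0, 0, 0, 0, 35]}}

```text
time: 7.27
ee_pos: [536.8, -81.0, 141.4]
tool_rot: [-0.195, 0.632, 0.731, 0.169]
wrist_force: [0.5, -0.0, -1.7]
width: 42.7
grasp_force: 61.8
```

```bash
python3 - <<'E'
from bed import *
from fit import *
import pickle
p,r,o=now();print(o['time'],p,o['width'],o['grasp_force'],(r.inv()*RB).as_rotvec())
s=bot.grab_frame('side');t=bot.grab_frame('top');pickle.dump((s,t,o),open('f1.pkl','wb'))
q=p+r.apply([-1,0,-9.5])
x=r.as_matrix()[:,0];Q=[*q,np.arctan2(x[1],x[0]),np.arcsin(x[2])];print(Q)
def tile(pc,w,h,k):
    c=proj(pc,[q])[0].astype(int);u,v=c
    im=cv2.convertScaleAbs(cv2.resize(pc['img'][v-h:v+h,u-w:u+w,::-1],None,fx=k,fy=k,interpolation=cv2.INTER_CUBIC),alpha=1.3)
    M,tt=pose(Q)
    for P in TUBE: cv2.polylines(im,[cv2.convexHull(((proj(pc,P@M.T+tt)-[u-w,v-h]+.5)*k).astype(np.float32)).astype(np.int32)],True,(0,255,0),1)
    return im
cv2.imwrite('pics/hover.png',np.hstack([tile(s,50,60,4),tile(t,50,60,4)]))
E
```

```text
7.2667 [536.8   -81.031 141.432] 42.740414652176426 61.78870886564255 [ 0.001  0.    -0.   ]
[np.float64(537.607419443353), np.float64(-86.58634368295718), np.float64(149.1615157131528), np.float64(1.7165969903679725), np.float64(0.5232619558615286)]
```

View pics/hover.png

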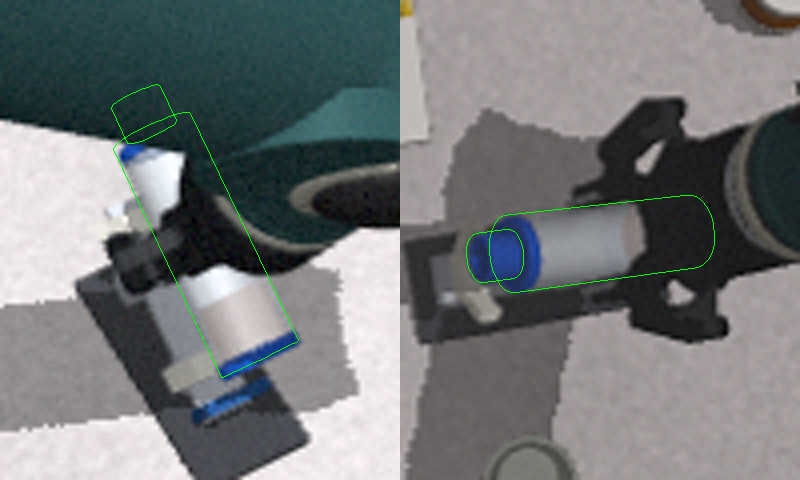

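```bash
python3 - <<'E'
from bed import *
p,r,o=now();off=(-1,0,-9.5)
p,r=plan(p,r,[(tcp(8,20,off),RB,35,18),(tcp(8,4,off),RB,35,5)])
E
```

```text
# 3 rows to [532. -55.  99.]
-0.01,-0.01,0.41,0,0,0.01,35,
0,-0.01,0.41,0,0,0.01,35,
-0.01,-0.01,0.42,-0.01,0.01,0.01,35
# 4 rows to [531. -48.  85.]
0,0,0.1,0,0,0,35,
0,0,0.1,0,0,0,35,
0,0,0.1,0,0,0,35,
0,0,0.1,0,0,0,35
```

Call:
{"op": "jog_arm", "data": {"moves": [0, -0.01, 0.41, 0, 0, 0, 35, 0, -0.01, 0.41, 0, 0, 0, 35, 0, -0.01, 0.42, 0, 0, 0, 35, 0, 0, 0.1, 0, 0, 0, 35, 0, 0, 0.1, 0, 0, 0, 35, 0, 0, 0.1, 0, 0, 0, 35, 0, 0, 0.1, 0, 0, 0, 35, 0, 0, 0, 0, 0, 0, 35, 0, 0, 0, 0, 0, 0, 35]}}

```text
time: 8.12
ee_pos: [530.8, -48.5, 84.1]
tool_rot: [-0.196, 0.631, 0.731, 0.169]
wrist_force: [-0.5, 0.9, -1.9]
width: 42.9
grasp_force: 61.8
```

```bash
python3 - <<'E'
from bed import *
p,r,o=now();q=p+r.apply([-1,0,-9.5])-O;print('in bed',q@X,q@-RB.as_matrix()[:,1],q@Z,'F tool',r.inv().apply(o['wrist_force']))
E
```

```text
in bed 6.952294238226747 0.21080467237534684 3.91086486112357 F tool [-0.158 -0.327  2.105]
```

Free so far. Lower in 1 mm rows, then check force.

Call:
{"op": "jog_arm", "data": {"moves": [0, 0, 0.03, 0, 0, 0, 35, 0, 0, 0.03, 0, 0, 0, 35, 0, 0, 0.03, 0, 0, 0, 35, 0, 0, 0, 0, 0, 0, 35, 0, 0, 0, 0, 0, 0, 35]}}

```text
time: 8.53
ee_pos: [531.0, -48.1, 82.9]
tool_rot: [-0.195, 0.632, 0.731, 0.169]
wrist_force: [-3.6, -6.9, 14.9]
width: 42.4
grasp_force: 63.4
```

```bash
cat > b.py <<'E'
from bed import *
p,r,o=now();q=p+r.apply([-1,0,-9.5])-O;print('in bed',q@X,q@-RB.as_matrix()[:,1],q@Z,'F tool',r.inv().apply(o['wrist_force']),o['time'])
E
python3 b.py
```

```text
in bed 6.659374249380484 -0.060982606594876754 2.6779988855909167 F tool [  2.017  -4.595 -16.077] 8.5333
```

Call:
{"op": "jog_arm", "data": {"moves": [-0.05, 0, -0.02, 0, 0, 0, 35, -0.05, 0, 0, 0, 0, 0, 35, 0, 0, 0, 0, 0, 0, 35, 0, 0, 0, 0, 0, 0, 35]}}

```text
time: 8.87
ee_pos: [531.9, -49.8, 81.9]
tool_rot: [-0.196, 0.631, 0.731, 0.17]
wrist_force: [-2.9, -1.1, 12.3]
width: 42.9
grasp_force: 63.0
```

```bash
python3 b.py
```

```text
in bed 4.516462572147258 -0.7041908542165918 2.7390346890434367 F tool [  5.631  -2.977 -10.969] 8.8667
```

Call:
{"op": "jog_arm", "data": {"moves": [-0.05, 0, 0, 0, 0, 0, 35, -0.05, 0, 0, 0, 0, 0, 35, 0, 0, 0, 0, 0, 0, 35, 0, 0, 0, 0, 0, 0, 35]}}

```text
time: 9.2
ee_pos: [533.0, -52.9, 80.0]
tool_rot: [-0.196, 0.631, 0.731, 0.171]
wrist_force: [-1.0, -1.1, 11.3]
width: 43.0
grasp_force: 62.9
```

```bash
python3 b.py
```

```text
in bed 0.7894717420050545 -1.2890275347994888 2.728572971459439 F tool [  4.882  -1.104 -10.267] 9.2
```

Call:
{"op": "jog_arm", "data": {"moves": [-0.05, 0, 0, 0, 0, 0, 35, -0.05, 0, 0, 0, 0, 0, 35, 0, 0, 0, 0, 0, 0, 35, 0, 0, 0, 0, 0, 0, 35]}}

```text
time: 9.53
ee_pos: [533.0, -53.0, 79.9]
tool_rot: [-0.198, 0.63, 0.731, 0.172]
wrist_force: [-3.8, 4.0, 21.0]
width: 42.7
grasp_force: 63.4
```

```bash
python3 b.py
```

```text
in bed 0.6356891026254454 -1.3352488214482978 2.678947970576689 F tool [ 14.524  -3.104 -15.873] 9.5333
```

Call:
{"op": "jog_arm", "data": {"moves": [0.05, 0, 0, 0, 0, 0, 35, 0, 0, 0, 0, 0, 0, 35, 0, 0, 0, 0, 0, 0, 50, 0, 0, 0, 0, 0, 0, 65, 0, 0, 0, 0, 0, 0, 85, 0, 0, 0, 0, 0, 0, 85, 0, 0, 0, 0, 0, 0, 85, 0, 0, 0, 0, 0, 0, 85, 0, 0, 0, 0, 0, 0, 85]}}

```text
time: 10.28
ee_pos: [531.5, -55.5, 76.3]
tool_rot: [-0.196, 0.631, 0.731, 0.169]
wrist_force: [-0.6, 0.1, -0.1]
width: 84.8
grasp_force: 0.0
```

```bash
python3 b.py; python3 - <<'E'
from bed import *
p,r,o=now()
G=Rt(-dirx(-1.507))
rod=np.array([560.5,-264.8,40])
p,r=plan(p,r,[(p+Z*100,r,85,20),((560.5,-264.8,150),G,85,36)])
E
```

```text
in bed -3.148033031140886 0.5151239724132555 0.6637044046580712 F tool [ 0.075 -0.619  0.198] 10.2833
# 6 rows to [ 539. -105.  163.]
0,0,-0.42,0,0,0,85,
0,0,-0.41,0,0,0,85,
0,0,-0.42,0,0,0,85,
0,0,-0.42,0,0,0,85,
0,0,-0.41,0,0,0,85,
0,0,-0.42,0,0,0,85
# 7 rows to [ 560. -265.  150.]
-0.52,-0.01,-0.25,-0.04,-0.86,0.13,85,
-0.54,0,-0.21,-0.03,-0.85,0.13,85,
-0.55,0.01,-0.16,-0.04,-0.86,0.14,85,
-0.57,0.01,-0.13,-0.03,-0.86,0.13,85,
-0.57,0.03,-0.08,-0.04,-0.86,0.13,85,
-0.57,0.02,-0.05,-0.04,-0.85,0.13,85,
-0.58,0.04,0.01,-0.03,-0.86,0.13,85
```

Call:
{"op": "jog_arm", "data": {"moves": [0, 0, -0.42, 0, 0, 0, 85, 0, 0, -0.42, 0, 0, 0, 85, 0, 0, -0.42, 0, 0, 0, 85, 0, 0, -0.42, 0, 0, 0, 85, 0, 0, -0.42, 0, 0, 0, 85, 0, 0, -0.42, 0, 0, 0, 85, -0.52, -0.01, -0.25, -0.04, -0.86, 0.13, 85, -0.54, 0, -0.21, -0.04, -0.86, 0.13, 85, -0.55, 0.01, -0.16, -0.04, -0.86, 0.14, 85, -0.57, 0.01, -0.13, -0.04, -0.86, 0.13, 85, -0.57, 0.03, -0.08, -0.04, -0.86, 0.13, 85, -0.57, 0.02, -0.05, -0.04, -0.85, 0.13, 85, -0.58, 0.04, 0.01, -0.03, -0.86, 0.13, 85, 0, 0, 0, 0, 0, 0, 85, 0, 0, 0, 0, 0, 0, 85, 0, 0, 0, 0, 0, 0, 85]}}

```text
time: 11.62
ee_pos: [560.6, -263.8, 150.7]
tool_rot: [-0.0, 0.684, 0.73, 0.001]
wrist_force: [0.2, 1.0, -0.3]
width: 84.9
grasp_force: 0.0
```

```bash
python3 - <<'E'
from bed import *
from fit import *
import pickle
p,r,o=now();print(o['time'],p)
s=bot.grab_frame('side');t=bot.grab_frame('top');pickle.dump((s,t,o),open('f2.pkl','wb'))
Q0=[*(O+.65*X+1.3*RB.as_matrix()[:,1]+2.7*Z),YAW,np.pi/6];print(Q0)
mt=[min(bot.trace(c,'tube'),key=lambda k:np.hypot(*(np.array(k['uv'])-proj(c,[Q0[:3]])[0])))['pixels'] for c in(s,t)]
print([x.sum() for x in mt])
q,e=fit([(s,mt[0]),(t,mt[1])],TUBE,Q0,[0,1,2,3,4]);print('tube fit',q,e)
for i in(0,1): print(fit([((s,t)[i],mt[i])],TUBE,Q0,[0,1,3]))
def tile(pc,w,h,k,c):
    u,v=c
    im=cv2.convertScaleAbs(cv2.resize(pc['img'][v-h:v+h,u-w:u+w,::-1],None,fx=k,fy=k,interpolation=cv2.INTER_CUBIC),alpha=1.3)
    M,tt=pose(Q0)
    for P in TUBE: cv2.polylines(im,[cv2.convexHull(((proj(pc,P@M.T+tt)-[u-w,v-h]+.5)*k).astype(np.float32)).astype(np.int32)],True,(0,255,0),1)
    return im
cv2.imwrite('pics/seat.png',np.hstack([tile(s,40,50,5,(245,245)),tile(t,40,50,5,(287,240))]))
rod=np.array([560.5,-264.8,29.]);G=Rt(-dirx(-1.507))
plan(p,r,[(rod+[0,0,31],G,85,30),(rod,G,85,11)])
E
```

```text
11.6167 [ 560.619 -263.832  150.714]
[np.float64(533.8007956198448), np.float64(-58.58929792786158), np.float64(87.66326859021798), 1.717, 0.5235987755982988]
[np.int64(1318), np.int64(910)]
tube fit [535.297 -59.636  86.746   1.738   0.594] 0.12713784474919884
(array([535.279, -61.232,  87.663,   1.712,   0.524]), np.float64(0.04545806182867685))
(array([534.553, -59.719,  87.663,   1.727,   0.524]), np.float64(0.0902650290885585))
# 4 rows to [ 560. -265.   60.]
-0.01,0,0.57,0,-0.01,0,85,
0,0,0.56,0.01,0,0,85,
-0.01,0,0.57,0,-0.01,0.01,85,
-0.01,-0.01,0.57,0,0,0,85
# 3 rows to [ 560. -265.   29.]
0,0,0.26,0,0,0,85,
0,0,0.26,0,0,0,85,
0,0,0.25,0,0,0,85
```

View pics/seat.png

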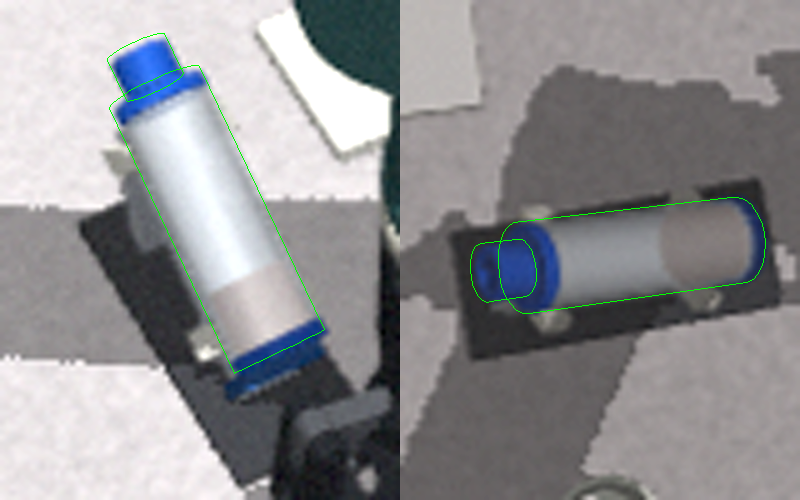

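Call:
{"op": "jog_arm", "data": {"moves": [-0.01, 0, 0.57, 0, 0, 0, 85, 0, 0, 0.57, 0, 0, 0, 85, -0.01, 0, 0.57, 0, 0, 0, 70, 0, 0, 0.57, 0, 0, 0, 60, 0, 0, 0.26, 0, 0, 0, 50, 0, 0, 0.26, 0, 0, 0, 50, 0, 0, 0.25, 0, 0, 0, 50, 0, 0, 0, 0, 0, 0, 50, 0, 0, 0, 0, 0, 0, 50, 0, 0, 0, 0, 0, 0, 35, 0, 0, 0, 0, 0, 0, 25, 0, 0, 0, 0, 0, 0, 15, 0, 0, 0, 0, 0, 0, 10, 0, 0, 0, 0, 0, 0, 10, 0, 0, 0, 0, 0, 0, 10, 0, 0, 0, 0, 0, 0, 10, 0, 0, 0, 0, 0, 0, 10]}}

```text
time: 13.23
ee_pos: [561.5, -266.3, 30.1]
tool_rot: [0.002, 0.685, 0.729, 0.0]
wrist_force: [-3.0, 0.3, 6.3]
width: 17.0
grasp_force: 58.5
```

```bash
cat >> bed.py <<'E'
TQ=np.array([534.2,-59.5,87.0]);OFF=np.array([0,0,-10.])
def rodtcp(tipgap): return TQ+(85+tipgap+136)*X-RB.apply(OFF)   # tip tipgap beyond mouth
E
python3 - <<'E'
from bed import *
p,r,o=now()
H=rodtcp(45);L=Rt(dirx(YAW))
p,r=plan(p,r,[((561,-266,70),r,10,15),((556,-250,200),r,10,36),((505,130,300),L,10,38),(H,RB,10,36)]);print(p,H)
E
```

```text
# 3 rows to [ 561. -266.   70.]
0,0,-0.33,0,0,0,10,
0,-0.01,-0.33,0,0,0,10,
0.01,0,-0.34,0,0,0,10
# 4 rows to [ 556. -250.  200.]
0.1,-0.02,-0.81,0,0,0,10,
0.1,-0.02,-0.81,0,0,0,10,
0.1,-0.03,-0.82,0,0,0,10,
0.1,-0.02,-0.81,0,0,0,10
# 11 rows to [505. 130. 300.]
0.87,-0.06,-0.23,0,0,-0.09,10,
0.87,-0.05,-0.23,0.01,0,-0.08,10,
0.87,-0.05,-0.23,0,0.01,-0.09,10,
0.87,-0.04,-0.22,0,0,-0.09,10,
0.87,-0.04,-0.23,0,0,-0.08,10,
0.87,-0.03,-0.23,0.01,0,-0.09,10,
0.87,-0.02,-0.23,0,0,-0.09,10,
0.87,-0.01,-0.22,0,0,-0.09,10,
0.87,-0.01,-0.23,0.01,0.01,-0.08,10,
0.87,0,-0.23,0,0,-0.09,10,
0.87,0,-0.23,0,0,-0.09,10
# 7 rows to [500. 173. 211.]
0.16,0,0.32,0,0.86,0,10,
0.13,0.01,0.32,0,0.85,0,10,
0.11,0,0.34,0,0.86,0,10,
0.08,0.01,0.35,0,0.86,0,10,
0.05,0,0.34,0,0.86,0,10,
0.03,0.01,0.36,0,0.85,0,10,
0.01,0,0.35,0,0.86,0,10
[499.781 173.467 211.415] [499.912 173.352 211.34 ]
```

Call:
{"op": "jog_arm", "data": {"moves": [0, 0, -0.33, 0, 0, 0, 10, 0, -0.01, -0.33, 0, 0, 0, 10, 0.01, 0, -0.34, 0, 0, 0, 10, 0.1, -0.02, -0.81, 0, 0, 0, 10, 0.1, -0.02, -0.81, 0, 0, 0, 10, 0.1, -0.03, -0.82, 0, 0, 0, 10, 0.1, -0.02, -0.81, 0, 0, 0, 10, 0.87, -0.06, -0.23, 0, 0, -0.09, 10, 0.87, -0.05, -0.23, 0, 0, -0.08, 10, 0.87, -0.05, -0.23, 0, 0, -0.09, 10, 0.87, -0.04, -0.22, 0, 0, -0.09, 10, 0.87, -0.04, -0.23, 0, 0, -0.08, 10, 0.87, -0.03, -0.23, 0, 0, -0.09, 10, 0.87, -0.02, -0.23, 0, 0, -0.09, 10, 0.87, -0.01, -0.22, 0, 0, -0.09, 10, 0.87, -0.01, -0.23, 0, 0, -0.08, 10, 0.87, 0, -0.23, 0, 0, -0.09, 10, 0.87, 0, -0.23, 0, 0, -0.09, 10]}}

```text
time: 14.73
ee_pos: [503.5, 131.8, 300.9]
tool_rot: [0.002, 0.653, 0.758, 0.001]
wrist_force: [0.1, 0.2, -1.0]
width: 17.1
grasp_force: 58.9
```

Call:
{"op": "jog_arm", "data": {"moves": [0.16, 0, 0.32, 0, 0.86, 0, 10, 0.13, 0.01, 0.32, 0, 0.85, 0, 10, 0.11, 0, 0.34, 0, 0.86, 0, 10, 0.08, 0.01, 0.35, 0, 0.86, 0, 10, 0.05, 0, 0.34, 0, 0.86, 0, 10, 0.03, 0.01, 0.36, 0, 0.85, 0, 10, 0.01, 0, 0.35, 0, 0.86, 0, 10, 0, 0, 0, 0, 0, 0, 10, 0, 0, 0, 0, 0, 0, 10, 0, 0, 0, 0, 0, 0, 10, 0, 0, 0, 0, 0, 0, 10]}}

```text
time: 15.65
ee_pos: [499.8, 174.3, 211.9]
tool_rot: [-0.193, 0.63, 0.733, 0.17]
wrist_force: [0.2, 0.1, -1.7]
width: 17.6
grasp_force: 58.8
```

```bash
cat > look.py <<'E'
from bed import *
from fit import *
import sys,pickle
p,r,o=now();print(o['time'],p,o['width'],o['grasp_force'],(r.inv()*RB).as_rotvec())
s=bot.grab_frame('side');t=bot.grab_frame('top');pickle.dump((s,t,o),open('f3.pkl','wb'))
x=-r.as_matrix()[:,0];q=p+r.apply(OFF);Q=[*q,np.arctan2(x[1],x[0]),np.arcsin(x[2])];tip=q+136*x;mouth=TQ+85*X
print('tip rel mouth, X,y,Z',(tip-mouth)@X,(tip-mouth)@-RB.as_matrix()[:,1],(tip-mouth)@Z)
def tile(pc,w,h,k):
    u,v=(proj(pc,[(tip+mouth)/2])[0]).astype(int);u=max(u,w);v=max(v,h)
    im=cv2.convertScaleAbs(cv2.resize(pc['img'][v-h:v+h,u-w:u+w,::-1],None,fx=k,fy=k,interpolation=cv2.INTER_CUBIC),alpha=1.3)
    for parts,qq in((TUBE,[*TQ,YAW,np.pi/6]),(ROD,Q)):
        M,tt=pose(qq)
        for P in parts: cv2.polylines(im,[cv2.convexHull(((proj(pc,P@M.T+tt)-[u-w,v-h]+.5)*k).astype(np.float32)).astype(np.int32)],True,(0,255,0),1)
    return im
cv2.imwrite('pics/'+sys.argv[1],np.hstack([tile(s,40,50,5),tile(t,40,50,5)]))
E
python3 look.py ins1.png
```

```text
15.65 [499.775 174.287 211.885] 17.552069762538025 58.75389575958252 [0.003 0.003 0.005]
tip rel mouth, X,y,Z 46.12480532258913 -0.6240043067989571 0.4266192598272305
```

View pics/ins1.png

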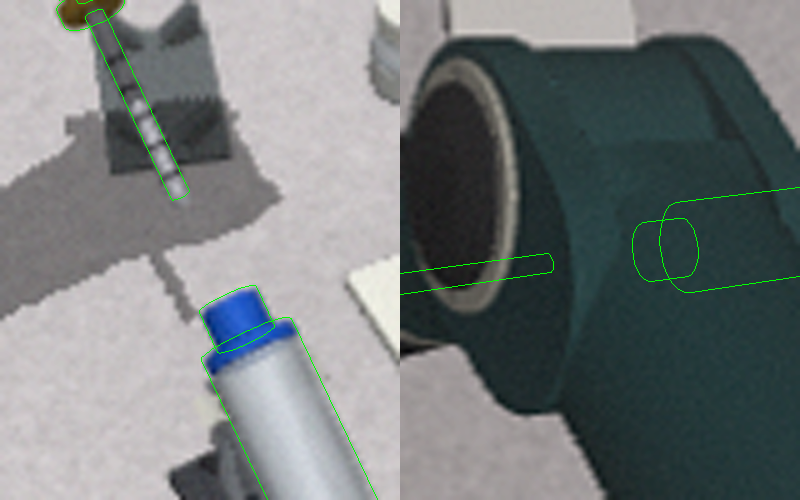

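```bash
python3 - <<'E'
from bed import *
p,r,o=now();print(p)
p,r=plan(p,r,[(rodtcp(6),RB,10,10)])
E
```

```text
[499.548 174.273 211.523]
# 4 rows to [505. 140. 192.]
-0.25,0,0,0.01,0.01,0.01,10,
-0.25,0,0,0,0.01,0.02,10,
-0.25,0,0,0.01,0.01,0.01,10,
-0.25,0,-0.01,0.01,0,0.01,10
```

Call:
{"op": "jog_arm", "data": {"moves": [-0.25, 0, 0, 0.01, 0.01, 0.01, 10, -0.25, 0, 0, 0, 0.01, 0.02, 10, -0.25, 0, 0, 0.01, 0.01, 0.01, 10, -0.25, 0, -0.01, 0.01, 0, 0.01, 10, 0, 0, 0, 0, 0, 0, 10, 0, 0, 0, 0, 0, 0, 10, 0, 0, 0, 0, 0, 0, 10]}}

```text
time: 16.33
ee_pos: [504.3, 139.2, 190.5]
tool_rot: [-0.198, 0.632, 0.73, 0.169]
wrist_force: [0.4, -0.1, -0.9]
width: 16.9
grasp_force: 58.7
```

```bash
sed -i 's/s,40,50,5),tile(t,40,50,5/s,40,50,8)[150:650,120:520],tile(t,40,50,5/' look.py; python3 look.py ins2.png
```

```text
16.3333 [504.258 139.192 190.527] 16.899709709001844 58.74597430229187 [-0.002 -0.002 -0.003]
tip rel mouth, X,y,Z 4.754520395220285 1.0257768628478652 -1.1303585742352107
```

View pics/ins2.png

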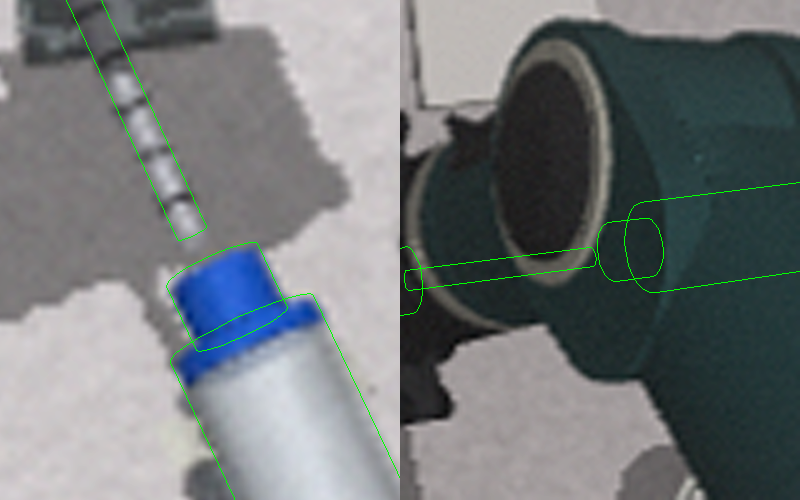

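```bash
cat > prof.py <<'E'
from bed import *
from fit import *
def avg(n=10):
    P=[];V=[];I=[]
    for _ in range(n):
        f=bot.grab_frame('side');I.append(f['img'].astype(float));p,r,o=now();P.append(p);V.append((RB.inv()*r).as_rotvec())
    f['img']=np.mean(I,0).astype(np.uint8);return np.mean(P,0),np.std(P,0),np.mean(V,0),f
if __name__=='__main__':
    p,sd,v,f=avg();r=RB*R.from_rotvec(v);print('pos',p,sd,'rot err',v)
    Y=-RB.as_matrix()[:,1];M=TQ+85*X
    tip=p+r.apply(OFF)-136*r.as_matrix()[:,0];d=tip-M;print('tip rel',d@X,d@Y,d@Z)
    offs=np.arange(-24,24.1,1.)
    im=f['img'].astype(np.float32)
    for nm,xs in(('body',np.arange(-30,40,2)),('neck',np.arange(-16,-6,1)),('rod',np.arange(12,24,1)),('rod2',np.arange(40,60,1))):
        pr=[]
        for y in offs:
            uv=proj(f,[M+(x if nm!='body' else x-85)*X+y*Y for x in xs]).astype(np.float32)
            c=cv2.remap(im,uv[:,0].reshape(1,-1),uv[:,1].reshape(1,-1),cv2.INTER_LINEAR)[0];pr.append([c.mean(),(c[:,2]-c[:,0]).mean(),c.mean(1).std()])
        pr=np.array(pr);print(nm);print('mean',np.round(pr[:,0]).astype(int));print('blue',np.round(pr[:,1]).astype(int));print('std',np.round(pr[:,2]).astype(int))
E
python3 prof.py
```

```text
pos [504.253 139.284 190.641] [0.034 0.172 0.079] rot err [0.002 0.002 0.002]
tip rel 4.898719720744141 0.9199393223021357 -0.9797885468319592
body
mean [145 137 131 124 119 116 117 121 125 130 134 137 140 142 144 146 148 150
 153 156 160 162 164 165 165 165 164 162 160 158 155 153 150 147 145 142
 139 136 132 128 123 116 109 102  96  91  88  85  80]
blue [-1  0  2  4  5  5  6  6  6  6  7  7  7  7  7  7  8  8  8  8  9  9  9  9
  9  9  9  9  9  9  9  9  9  8  8  8  8  8  8  7  7  7  7  6  6  6  6  5
  5]
std [ 3  3  3  4  3  3  2  2  2  2  3  3  4  4  5  5  5  5  6  6  6  6  5  6
  5  5  5  5  6  6  6  6  6  6  6  6  6  5  5  5  4  4  2  2  2  3  5  8
 12]
neck
mean [149 150 149 150 150 150 150 148 138 119  98  83  73  70  72  74  77  80
  83  85  87  89  91  92  91  89  86  83  79  76  73  70  67  64  61  58
  56  65  86 101 103  98  95  92  91  93 101 118 135]
blue [ -3  -3  -3  -2  -2  -2  -2  -1   6  21  44  69  93 109 117 121 124 127
 128 129 130 130 130 129 129 128 126 124 122 120 118 114 110 106 102  97
  86  64  35  14   4   0  -1  -2  -2  -2  -2  -2  -2]
std [ 1  1  1  0  1  
[... 474 characters left out ...]
1 -1 -1 -2 -2 -2 -2
 -2]
std [ 3  3  3  2  2  2  1  1  1  0  1  1  1  1  1  1  1  1  1  3  5  9 13 17
 22 22 19 16 14 13 11  6  3  2  1  1  1  1  1  1  1  1  1  1  1  1  1  1
  1]
rod2
mean [ 94  94  93  93  93  93  93  93  93  93  94  94  94  94  94  94  94  94
  94  91  90  95 105 115 127 130 124 114 102  92  87  89  91  93  94  94
  94  94  94  93  93  93  93  93  93  93  93  93  93]
blue [-2 -2 -2 -2 -2 -2 -2 -2 -2 -2 -2 -2 -2 -2 -2 -2 -2 -2 -2 -1  0  2  3  5
  5  5  5  5  4  3  1  0 -1 -1 -2 -2 -2 -2 -2 -2 -2 -1 -1 -1 -1 -2 -2 -2
 -1]
std [ 2  2  2  1  1  1  1  1  1  1  1  1  1  0  1  1  1  1  1  4  9 12 15 17
 17 16 16 15 15 11  7  4  2  1  1  1  1  1  1  1  1  1  1  1  1  1  1  1
  1]
```

Call:
{"op": "jog_arm", "data": {"moves": [0, 0, -0.02, 0, 0, -0.17, 10, -0.1, 0, 0, 0, 0, 0, 10, -0.1, 0, 0, 0, 0, 0, 10, -0.1, 0, 0, 0, 0, 0, 10, -0.1, 0, 0, 0, 0, 0, 10, 0, 0, 0, 0, 0, 0, 10, 0, 0, 0, 0, 0, 0, 10]}}

```text
time: 17.52
ee_pos: [506.6, 124.6, 183.0]
tool_rot: [-0.196, 0.627, 0.735, 0.17]
wrist_force: [-0.1, 0.3, -0.9]
width: 17.3
grasp_force: 58.8
```

```bash
cat > k.py <<'E'
from bed import *
P=[];F=[];V=[]
for _ in range(4):
    bot.grab_frame('side');p,r,o=now();P.append(p);F.append(r.inv().apply(o['wrist_force']));V.append((RB.inv()*r).as_rotvec())
p=np.mean(P,0);r=RB*R.from_rotvec(np.mean(V,0));d=p+r.apply(OFF)-136*r.as_matrix()[:,0]-TQ-85*X;print('tip rel mouth',d@X,d@-RB.as_matrix()[:,1],d@Z,'Ftool',np.mean(F,0),'v',np.mean(V,0),o['time'],o['width'],o['grasp_force'])
E
python3 k.py
```

```text
tip rel mouth -11.242738908080394 -1.2422777720842895 -0.25026083161141965 Ftool [-0.425 -0.101  1.445] v [ 0.002  0.002 -0.012] 17.7167 16.99217504485781 58.7661212682724
```

Call:
{"op": "jog_arm", "data": {"moves": [-0.2, 0, 0, 0, 0, 0, 10, -0.2, 0, 0, 0, 0, 0, 10, -0.2, 0, 0, 0, 0, 0, 10, -0.2, 0, 0, 0, 0, 0, 10, -0.2, 0, 0, 0, 0, 0, 10, 0, 0, 0, 0, 0, 0, 10, 0, 0, 0, 0, 0, 0, 10]}}

```text
time: 18.3
ee_pos: [512.1, 90.3, 162.7]
tool_rot: [-0.196, 0.627, 0.734, 0.17]
wrist_force: [0.3, 0.7, -2.0]
width: 17.3
grasp_force: 58.8
```

```bash
python3 k.py
```

```text
tip rel mouth -50.999771393459305 -1.7771936503955583 -0.36195939796237653 Ftool [-0.871 -0.265  0.701] v [ 0.002  0.002 -0.013] 18.5 17.29557616326232 58.766908049583435
```

Call:
{"op": "jog_arm", "data": {"moves": [-0.2, -0.01, 0, 0, 0, 0, 10, -0.2, 0, 0, 0, 0, 0, 10, -0.2, -0.01, 0, 0, 0, 0, 10, -0.2, 0, 0, 0, 0, 0, 10, -0.2, -0.01, 0, 0, 0, 0, 10, 0, 0, 0, 0, 0, 0, 10, 0, 0, 0, 0, 0, 0, 10]}}

```text
time: 19.08
ee_pos: [516.4, 55.9, 142.7]
tool_rot: [-0.196, 0.627, 0.734, 0.17]
wrist_force: [0.0, 0.8, -1.0]
width: 17.0
grasp_force: 58.8
```

```bash
python3 k.py
```

```text
tip rel mouth -91.00741766391481 -1.0805421945029572 -0.44212955861883074 Ftool [-0.681 -0.014  1.199] v [ 0.002  0.002 -0.013] 19.2833 17.450359808876268 58.7668776512146
```

Now slow to the stop.

Call:
{"op": "jog_arm", "data": {"moves": [-0.05, 0, 0, 0, 0, 0, 10, -0.05, 0, 0, 0, 0, 0, 10, -0.05, 0, 0, 0, 0, 0, 10, -0.05, 0, 0, 0, 0, 0, 10, 0, 0, 0, 0, 0, 0, 10, 0, 0, 0, 0, 0, 0, 10]}}

```text
time: 19.78
ee_pos: [517.5, 49.5, 138.9]
tool_rot: [-0.196, 0.627, 0.735, 0.17]
wrist_force: [-0.1, -0.5, -1.2]
width: 17.1
grasp_force: 58.8
```

```bash
python3 k.py
```

```text
tip rel mouth -99.32400846792143 -1.1184877076589732 -0.38171313176892596 Ftool [-0.846 -0.157  1.112] v [ 0.002  0.002 -0.012] 19.9833 17.071550899406787 58.76599073410034
```

Call:
{"op": "jog_arm", "data": {"moves": [-0.05, 0, 0, 0, 0, 0, 10, -0.05, 0, 0, 0, 0, 0, 10, 0, 0, 0, 0, 0, 0, 10, 0, 0, 0, 0, 0, 0, 10, 0, 0, 0, 0, 0, 0, 10]}}

```text
time: 20.4
ee_pos: [517.9, 47.9, 137.9]
tool_rot: [-0.197, 0.626, 0.735, 0.171]
wrist_force: [-0.6, 5.7, 5.3]
width: 17.3
grasp_force: 59.3
```

```bash
python3 k.py
```

```text
tip rel mouth -101.5087126189755 -1.3282682157874408 -0.76181546922097 Ftool [ 7.063 -0.85  -2.008] v [ 0.003  0.004 -0.014] 20.6 17.12386333529724 59.331015944480896
```

Call:
{"op": "jog_arm", "data": {"moves": [0.1, 0, 0, 0, 0, 0, 10, 0.2, 0, 0, 0, 0, 0, 10, 0.2, 0.01, 0, 0, 0, 0, 10, 0.2, 0, 0, 0, 0, 0, 10, 0.2, 0.01, 0, 0, 0, 0, 10, 0.2, 0, 0, 0, 0, 0, 10, 0.2, 0.01, 0, 0, 0, 0, 10, 0.25, 0, 0, 0, 0, 0, 10, 0.25, 0, 0, 0, 0, 0, 10, 0.25, 0, 0, 0, 0, 0, 10, 0.25, 0, 0, 0, 0, 0, 10, 0.25, 0, 0, 0, 0, 0, 10, 0.25, 0, 0, 0, 0, 0, 10, 0.25, 0, 0, 0, 0, 0, 10, 0.25, 0, 0, 0, 0, 0, 10, 0, 0, 0, 0, 0, 0, 10, 0, 0, 0, 0, 0, 0, 10, 0, 0, 0, 0, 0, 0, 10]}}

```text
time: 22.1
ee_pos: [501.1, 158.6, 203.0]
tool_rot: [-0.196, 0.627, 0.735, 0.17]
wrist_force: [-0.1, -0.1, -1.1]
width: 17.0
grasp_force: 58.9
```

```bash
python3 k.py; python3 - <<'E'
from bed import *
p,r,o=now()
print('plate c est: corners mean', np.mean([[710.9,127.7],[720.5,25.3],[619.6,16],[610.4,117]],0))
D=dirx(-1.48);L=Rt(-D);tip=np.array([662,69,118.])
tc=tip-136*D-L.apply(OFF);print('tcp',tc)
plan(p,r,[(p+60*X+[0,0,40],r,10,36),((tc[0],tc[1],tc[2]+70),L,10,36),(tc,L,10,20)])
E
```

```text
tip rel mouth 27.866771919807206 -0.5824241630791169 -0.13122888422874013 Ftool [-0.34   0.253  0.957] v [ 0.002  0.002 -0.011] 22.3 16.875923204761705 58.918150663375854
plate c est: corners mean [665.35  71.5 ]
tcp [649.669 204.44  108.   ]
# 3 rows to [494. 210. 273.]
0.67,0.01,-0.29,0,0,0,10,
0.66,0,-0.29,0,0,0,10,
0.67,0.01,-0.28,0,0,0,10
# 7 rows to [650. 204. 178.]
-0.26,0.55,0.24,-0.02,-0.86,0.11,10,
-0.24,0.54,0.26,-0.02,-0.86,0.11,10,
-0.22,0.55,0.28,-0.03,-0.86,0.1,10,
-0.18,0.56,0.3,-0.02,-0.86,0.11,10,
-0.16,0.55,0.31,-0.02,-0.86,0.11,10,
-0.13,0.55,0.32,-0.02,-0.86,0.1,10,
-0.1,0.55,0.33,-0.02,-0.86,0.11,10
# 4 rows to [650. 204. 108.]
0,0,0.44,0,0,0,10,
0,0,0.43,0,0,0,10,
0,0,0.44,0,0,0,10,
0,0.01,0.44,0,0,0,10
```

Call:
{"op": "jog_arm", "data": {"moves": [0.67, 0.01, -0.29, 0, 0, 0, 10, 0.66, 0, -0.29, 0, 0, 0, 10, 0.67, 0.01, -0.28, 0, 0, 0, 10, -0.26, 0.55, 0.24, -0.02, -0.86, 0.11, 10, -0.24, 0.54, 0.26, -0.02, -0.86, 0.11, 10, -0.22, 0.55, 0.28, -0.03, -0.86, 0.1, 10, -0.18, 0.56, 0.3, -0.02, -0.86, 0.11, 10, -0.16, 0.55, 0.31, -0.02, -0.86, 0.11, 10, -0.13, 0.55, 0.32, -0.02, -0.86, 0.1, 10, -0.1, 0.55, 0.33, -0.02, -0.86, 0.11, 10, 0, 0, 0.44, 0, 0, 0, 10, 0, 0, 0.43, 0, 0, 0, 10, 0, 0, 0.44, 0, 0, 0, 10, 0, 0, 0.44, 0, 0, 0, 10, 0, 0, 0, 0, 0, 0, 10, 0, 0, 0, 0, 0, 0, 10, 0, 0, 0, 0, 0, 0, 10, 0, 0, 0, 0, 0, 0, 10]}}

```text
time: 23.8
ee_pos: [650.2, 205.5, 109.9]
tool_rot: [0.001, 0.674, 0.739, 0.001]
wrist_force: [-0.3, 0.2, -0.6]
width: 17.0
grasp_force: 59.0
```

```bash
python3 - <<'E'
from bed import *
p,r,o=now();x=-r.as_matrix()[:,0];print(o['time'],p,o['qd'],'tip',p+r.apply(OFF)+136*x,'pitch deg',np.degrees(np.arcsin(x[2])),o['width'],o['grasp_force'])
s=bot.grab_frame('side');t=bot.grab_frame('top')
cv2.imwrite('pics/fin.png',cv2.resize(np.hstack([s['img'][70:370,130:430,::-1],t['img'][70:370,130:430,::-1]]),(800,400),interpolation=cv2.INTER_CUBIC))
E
```

```text
23.8 [650.214 205.536 109.865] [-0.001 -0.007  0.002  0.002  0.002 -0.002 -0.001] tip [662.628  70.098 119.776] pitch deg -0.037518838200278494 16.95806856765008 58.97736847400665
```

View pics/fin.png

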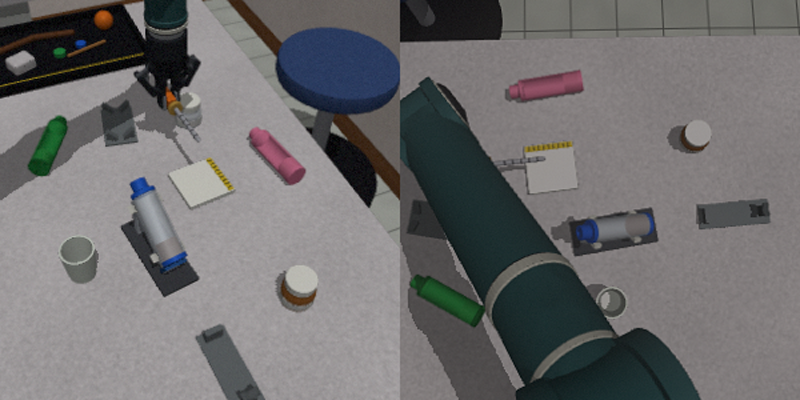

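The picture shows the rod held level with its tip at top-view crop pixel (540,158), over the plate. The tube is seated at (612,228), and the jars and beaker are standing in place. Handing in now.

```bash
python3 -c "
from workcell import bot
print(bot.job_done())"
```

```text
the job is handed in; nothing more can be done
None
```

I handed the job in at about 24 s of the 62 s; no verdict came back. By force readings and pictures, the tube is seated against the stop, the rod went in to its collar and came fully out, and it is held level with its tip about 108 mm above the plate; the jars and beaker still stand in place.

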